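Send the long filter cartridge down the rocker chute

TASK

Pick the one long filter cartridge out of the storage rack and lay it crosswise on the outlet half of the rocker chute's pan, then let go, so that its own weight (not the gripper) tips the pan and it rolls down into the catch tray. Let the pan swing back level, and leave the two short cartridges in the rack where they are.

Things in the scene. Friction and masses are not known exactly. Their poses are not given: they have to be found in the camera images.
- long_center (a point): centre of the long cartridge: white cylinder 40 mm across, 100 mm long, grey end bands, 8 mm brass stub on one end, 0.2 to 0.45 kg. x = cylinder axis, level; may be rolled about it. Lies in one of the rack's three saddles (90 mm apart), centre 42 mm above the table; round its middle 44 mm the rack is open down to 6 mm above the table, free for fingers
- short1_center (a point): centre of a short filter cartridge: same look and diameter (40 mm), only 64 mm long, in another saddle of the rack; to be left there
- short2_center (a point): centre of the other short cartridge, also 40 mm by 64 mm; to be left in its saddle
- pan: aluminium pan, rests level, tail-heavy. Origin: on its floor over the pivot, 100 mm above the table; x across, y toward the outlet and tray, z up. Floor y -86 (rear wall) to +110 mm (open), 150 mm wide, side walls 22 mm high. A cartridge laid along pan x, centred at y 35 to 70 mm, tips it up to 0.32 rad and rolls out when the fingers are away; the empty pan swings back level
- tray (a point): middle of the floor of the steel catch tray fixed beyond the pan's outlet, 22 mm above the table; axes as the level pan. 150 mm wide (x), 90 mm long (y), rubber floor sloping down away from the pan, near wall 50 mm, far wall 105 mm above the table
Things that resemble listed ones, but are neither listed nor needed, are in the scene too. Leave any pink look-alike of the part that bears long_center alone.

How it is judged:
On the way:
1. the long cartridge lies on the pan and its weight has tipped the pan by more than 0.15 rad, the fingers not pressing on the pan (angle between pan's own z axis and vertical above 0.15 rad and z of long_center in the frame of pan between 0.012 and 0.028 m and y of long_center in the frame of pan between 0 and 0.112 m and contact force between the fingers and pan below 0.5 N), for 0.05 s.
At the end, for the whole second after the job is handed in: the long cartridge lies at rest (under 0.03 m/s) inside the catch tray, its centre within the tray's walls and less than 50 mm above the tray floor; the pan is level again within 0.06 rad; both short cartridges are within 20 mm of where they started (x of long_center in the frame of tray between -0.07 and 0.07 m and y of long_center in the frame of tray between -0.045 and 0.045 m and z of long_center in the frame of tray below 0.05 m and linear speed of long below 0.03 m/s and angle between pan's own z axis and vertical below 0.06 rad and distance of each of short1_center, short2_center from where it was at the start of the episode below 0.02 m); the robot touches nothing.
It fails at once if a short cartridge is lifted or knocked out of its saddle (distance of any of short1_center, short2_center from where it was at the start of the episode above 0.02 m).
It also fails if it takes over 38 s, if anything falls off the work surface, if the arm or the gripper's body presses on something with over 40 N, if the wrist force passes 120 N, or if a joint passes its speed limit or range.

ROBOT

A 6-joint arm with a two-finger parallel gripper is mounted at the origin on the work surface. World frame = base frame: x ahead of the robot, y to its left, z up, the work surface at z = 0. Lengths are in m, angles in rad, forces in N, time in s.
With the tool pointing down it reaches from about 0.3 to 0.875 m from the base axis. Payload 6.4 kg.
Tool frame: the origin (TCP) lies midway between the tips of the shut fingers; the grasp point (between the pads) lies 19 mm behind it; z points along the fingers, y is the line along which they close (so a half turn about z gives the same grasp; the last joint's range is limited). The gripper opens to 85 mm and grips with 20 to 120 N. Pads are 22 mm wide; open, the fingers measure 114 mm over their backs; the gripper's body (76 mm by 85 mm) begins 54 mm behind the grasp point. The pads swing forward as they close: fully open they stand 13 mm farther back than shut.
Start: joints at [-1.412, 0.181, 1.607, -0, 1.354, -0.206], TCP at [0.205, -0.537, 0.231] pointing down, gripper open.
Joint ranges: [-2.99, 2.99], [-0.89, 2.07], [0.3, 2.58], [-1.14, 4.28], [0, 2.63], [-3.12, 3.12]. Speed limits (rad/s): [2.57, 2.57, 3.01, 3.14, 3.14, 3.14].

INTERFACE

Orientations are given as a unit quaternion [w, x, y, z].
In Python, from bench import status, camera, ctrl gives the robot as it stands. The module is installed in compiled form; this text tells all that it offers.
- The arm moves only by the shell command python3 -m handwheel 'ROWS'. ROWS is JSON, a list that holds one entry, the list of rows, each a list of 7 numbers: the opening, from -1 (shut) to 1 (fully open), then the shift along the tool's x, y, z in cm, then the turn, a rotation vector about the tool's x, y, z in degrees. A call has 1 to 10 rows; each row is the pose to reach, as a shift and turn from the pose commanded when the call began, along the tool's axes at that moment; what a row does not reach only later rows make up. A row lasts 1/8 s, in which the tool goes at most 62.5 mm and 10.7 degrees, less where a joint would pass 70% of its speed; a pose out of reach is approached as far as the arm can. A call with a gripper value outside its range is refused whole. The fingers move at their own pace and stop on an object; the grip force is fixed at half the most. Time passes only in rows, so rows that repeat a pose let the fingers close. It gives the time, the measured TCP pose, the force, the opening and the grip force at its end, in the units of the state.
- status.get_obs(): the state, without advancing time (a new reading comes with each control period).
- camera(name): name is "scene" or "side" or "wrist"; returns a dict with "frame" (400x640x3 uint8, blue, green, red), "depth" (400x640 float32, m along the optical axis (not along the pixel's ray), 0 where there is no reading), "fx", "fy", "cx", "cy" (pixels), "extrinsics" (4x4, takes a point from camera to world coordinates); the wrist camera has in their place "hand_eye" (4x4, takes a point from camera to tool coordinates, whose origin is the TCP and whose axes are the flange's). Camera axes: x right, y down, z forward; pixel columns grow to the right and rows downward; lengths in m; the calibration is good to about 2 mm. A picture is of the moment at which its call begins: read the wrist's pose just before it.
- ctrl.hand_in(): hands the job in; it is judged then, once.
The state is a dict: "time_s": time; "q": joint angles; "dq": joint speeds; "joint_efforts": joint torques, N m; "eef_pos": TCP position; "eef_rot": TCP orientation; "wrist_force": force on the tool from outside, world axes, zero at the start; "torque": the same for the moment, N m; "opening": opening from 0.0 (shut) to 1.0 (fully open); "grasp_force": force on a finger pad.
Only numpy, scipy, OpenCV 4.12 (cv2) and the standard library are available. Lean on these libraries where they do the work, as an engineer would, in place of code of your own. Each camera call takes 0.05 s, during which the arm holds its last target. There are 200 camera calls.

## Working session

There is one attempt and no reset: what is moved stays moved. The work goes in short steps, Python scripts to look and compute and a shell command to move; the robot and the scene stay as the last step left them, time stands still between calls to the robot, and variables do not carry over. Pictures are saved under pics/ and viewed, at most 10 in all, crops included, and the job is handed in when it is done.

```bash
mkdir -p pics; cat > h.py <<'E'
import numpy as np,cv2
from bench import status,camera,ctrl
from scipy.spatial.transform import Rotation as R
def T():
    o=status.get_obs();M=np.eye(4);q=o['eef_rot'];M[:3,:3]=R.from_quat([q[1],q[2],q[3],q[0]]).as_matrix();M[:3,3]=o['eef_pos'];return M
def shot(n):
    t=T();c=camera(n);c['E']=c['extrinsics'] if n!='wrist' else t@c['hand_eye'];return c
def cloud(c):
    v,u=np.mgrid[:400,:640];d=c['depth'];P=np.stack([(u-c['cx'])/c['fx']*d,(v-c['cy'])/c['fy']*d,d],-1)
    P=P@c['E'][:3,:3].T+c['E'][:3,3];P[d==0]=np.nan;return P
E
python3 - <<'E'
from h import *
import pickle
print(T())
for n in ("scene","side"):
    c=shot(n);pickle.dump(c,open(n+'.pkl','wb'));cv2.imwrite(f'pics/{n}.png',c['frame']);print(n,c['E'][:3,3])
E
```

```text
[[ 9.34186736e-01  3.56784319e-01 -3.02644335e-04  2.05062958e-01]
 [ 3.56784282e-01 -9.34185151e-01  1.75491156e-03 -5.36583416e-01]
 [ 3.43399080e-04 -1.74739384e-03 -9.99998414e-01  2.30380656e-01]
 [ 0.00000000e+00  0.00000000e+00  0.00000000e+00  1.00000000e+00]]
scene [1.12208774 0.17381641 1.10897104]
side [0.4057174  0.9056415  0.98357669]
```

View pics/scene.png

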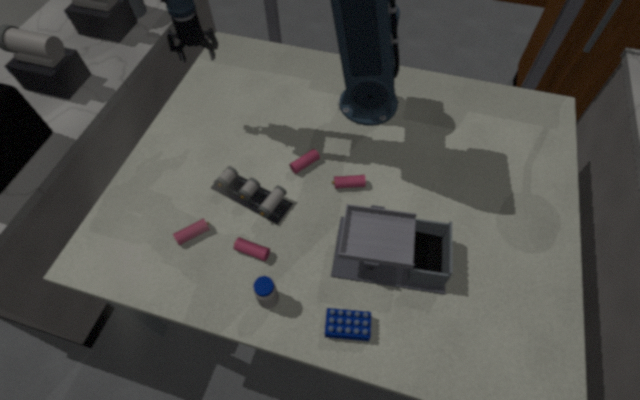

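View pics/side.png

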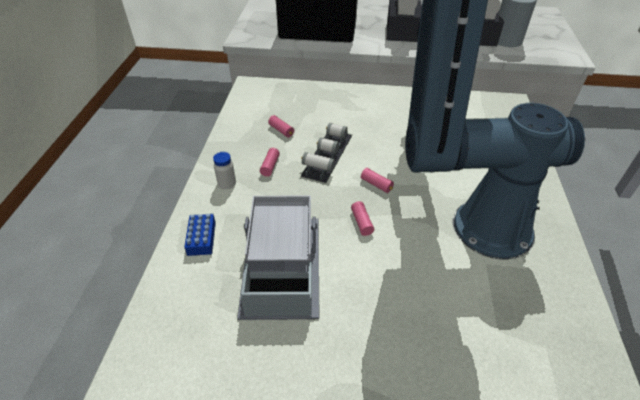

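The scene view shows the rack at (255,193), the chute pan at (380,238) with the tray at (432,250), and four pink decoys around them. The three white candidates are at (228,177), (249,187) and (273,200). The last one, which is (318,160) in the side view, looks longest. I'll confirm that in a crop and measure it.

```bash
python3 - <<'E'
from h import *
import pickle
S=pickle.load(open('scene.pkl','rb'));D=pickle.load(open('side.pkl','rb'))
a=cv2.resize(S['frame'][150:230,200:310],(440*1,320),interpolation=cv2.INTER_CUBIC)
b=cv2.resize(D['frame'][110:190,290:370],(320,320),interpolation=cv2.INTER_CUBIC)
cv2.imwrite('pics/crop.png',np.hstack([a,b]))
for n,c,(r0,r1,c0,c1) in (('scene',S,(150,230,200,310)),('side',D,(110,190,290,370))):
    P=cloud(c);hsv=cv2.cvtColor(c['frame'],cv2.COLOR_BGR2HSV)
    z=P[...,2];m=np.zeros(z.shape,np.uint8);m[r0:r1,c0:c1]=((z>.046)&(z<.075))[r0:r1,c0:c1]
    k,l,st,ce=cv2.connectedComponentsWithStats(m)
    for i in range(1,k):
        if st[i,4]<20: continue
        p=P[l==i];(cx,cy),(w,h),an=cv2.minAreaRect((p[:,:2]*1000).astype(np.float32));q=p[:,:2]-p[:,:2].mean(0);ax=np.linalg.svd(q)[2][0] if len(q)<2000 else 0
        print(n,ce[i].round(),st[i,4],'c',round(cx),round(cy),'wh',round(w),round(h),'ax',ax,'zmax',p[:,2].max().round(3))
    # pan/tray
for n,c in (('scene',S),('side',D)):
    P=cloud(c);z=P[...,2]
    box=(330,460,195,295) if n=='scene' else (235,325,190,325)
    for lo,hi in ((.09,.107),(.11,.135)):
        m=np.zeros(z.shape,bool);m[box[2]:box[3],box[0]:box[1]]=((z>lo)&(z<hi))[box[2]:box[3],box[0]:box[1]]
        p=P[m];print(n,lo,len(p),cv2.minAreaRect((p[:,:2]*1000).astype(np.float32)),p[:,2].mean())
        print(cv2.boxPoints(cv2.minAreaRect((p[:,:2]*1000).astype(np.float32))).round().tolist())
E
```

```text
scene [227. 176.] 236 c 495 -358 wh 41 73 ax [ 0.95574501 -0.29419633] zmax 0.069
scene [249. 187.] 243 c 516 -271 wh 39 73 ax [ 0.9625881  -0.27096889] zmax 0.067
scene [272. 200.] 375 c 536 -184 wh 39 103 ax [ 0.96499508 -0.26226798] zmax 0.067
side [336. 128.] 177 c 495 -352 wh 46 74 ax [-0.98003728  0.19881383] zmax 0.069
side [327. 143.] 198 c 518 -264 wh 39 74 ax [-0.98380458  0.17924438] zmax 0.068
side [318. 160.] 321 c 540 -181 wh 43 108 ax [-0.97301128  0.23075754] zmax 0.07
scene 0.09 3665 ((594.3365478515625, 211.3196258544922), (174.8674774169922, 302.4473571777344), 8.0719633102417) 0.1001919834695434
[[487.0, 349.0], [529.0, 49.0], [702.0, 74.0], [660.0, 373.0]]
scene 0.11 650 ((593.88916015625, 158.1123504638672), (184.44386291503906, 199.25596618652344), 7.05176305770874) 0.11846038484247895
[[490.0, 246.0], [515.0, 48.0], [698.0, 71.0], [673.0, 268.0]]
side 0.09 3954 ((589.8970336914062, 212.30714416503906), (188.7262420654297, 305.52490234375), 6.4718122482299805) 0.10184714730429184
[[479.0, 353.0], [513.0, 50.0], [701.0, 71.0], [666.0, 375.0]]
side 0.11 647 ((588.9703369140625, 209.80535888671875), (183.8743133544922, 304.3402099609375), 7.630661964416504) 0.12031335376099961
[[478.0, 348.0], [518.0, 47.0], [700.0, 71.0], [660.0, 373.0]]
```

View pics/crop.png

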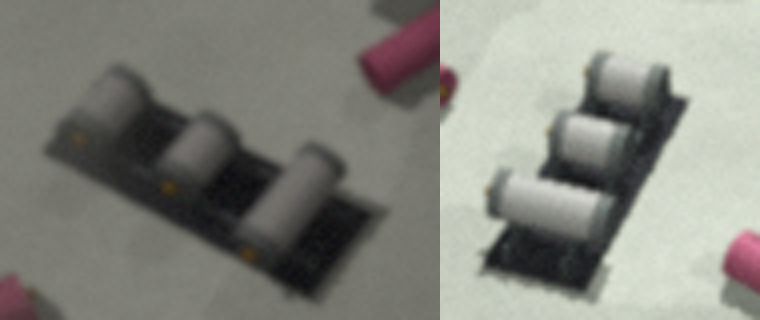

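In the crop, the cartridge at scene (273,200) is about 103–108 mm long with its stub, and the other two are about 73 mm. It is white, not pink, so it's the target. I'll move above it.

```bash
python3 -m handwheel '[[[0.5,43.6,-21.2,0,0,0,35],[0.5,43.6,-21.2,0,0,0,35],[0.5,43.6,-21.2,0,0,0,35],[0.5,43.6,-21.2,0,0,0,35],[0.5,43.6,-21.2,0,0,0,35],[0.5,43.6,-21.2,0,0,0,35],[0.5,43.6,-21.2,0,0,0,35],[0.5,43.6,-21.2,0,0,0,35],[0.5,43.6,-21.2,0,0,0,35],[0.5,43.6,-21.2,0,0,0,35]]]'
python3 - <<'E'
from h import *
import pickle
print(T().round(3))
c=shot('wrist');pickle.dump(c,open('w.pkl','wb'));cv2.imwrite('pics/w1.png',c['frame'])
P=cloud(c);z=P[...,2]
m=((z>.05)&(z<.07)).astype(np.uint8)
k,l,st,ce=cv2.connectedComponentsWithStats(m)
for i in range(1,k):
    if st[i,4]<150: continue
    p=P[l==i];r=cv2.minAreaRect((p[:,:2]*1000).astype(np.float32));q=p[:,:2]-p[:,:2].mean(0);ax=np.linalg.eigh(q.T@q)[1][:,1]
    print(ce[i].round(),st[i,4],r,'yaw',np.degrees(np.arctan(ax[1]/ax[0])),p[:,2].max())
# pan floor from fixed views
y=np.radians(7.4);ex=np.array([np.cos(y),np.sin(y)]);ey=np.array([-ex[1],ex[0]]);o=np.array([.596,.149])
for n in ('scene','side'):
    P=cloud(pickle.load(open(n+'.pkl','rb')));Q=P[...,:2]-o;a=Q@ex;b=Q@ey;z=P[...,2]
    g=(abs(a)<.05)&(b>-.13)&(b<.28)
    print(n,[(round(t*1000),round(float(np.nanmedian(z[g&(abs(b-t)<.005)]))*1 if 0 else float(np.nanmedian(z[g&(abs(b-t)<.005)])),3)) for t in np.arange(-.12,.26,.01)])
    g=(abs(b)<.05)
    print([(round(t*1000),round(float(np.nanmedian(z[g&(abs(a-t)<.004)])),3)) for t in np.arange(-.1,.101,.008)])
E
```

```text
time_s: 1.35
eef_pos: [0.5365, -0.1834, 0.2307]
eef_rot: [-0.0, 0.992, -0.122, -0.001]
wrist_force: [1.0, -0.0, -0.2]
opening: 0.748
grasp_force: 0.0
[[ 0.97  -0.243 -0.001  0.536]
 [-0.243 -0.97   0.    -0.183]
 [-0.001  0.    -1.     0.231]
 [ 0.     0.     0.     1.   ]]
[321. 172.] 3998 ((535.3413696289062, -182.65846252441406), (37.8389892578125, 100.8833999633789), 75.63665008544922) yaw -14.384480248096052 0.06395396749256443
[415. 175.] 2607 ((512.8837280273438, -269.6421813964844), (38.30206298828125, 64.95831298828125), 75.00989532470703) yaw -14.785085009713393 0.06388827177487821
[510. 175.] 2611 ((490.54168701171875, -356.14630126953125), (37.677268981933594, 64.76085662841797), 75.80912780761719) yaw -14.97162952721813 0.06325169865250091
scene [(-120, 0.0), (-110, 0.002), (-100, 0.01), (-90, 0.12), (-80, 0.1), (-70, 0.1), (-60, 0.1), (-50, 0.1), (-40, 0.1), (-30, 0.1), (-20, 0.1), (-10, 0.1), (0, 0.1), (10, 0.1), (20, 0.1), (30, 0.1), (40, 0.1), (50, 0.1), (60, 0.1), (70, 0.1), (80, 0.099), (90, 0.1), (100, 0.1), (110, 0.1), (120, 0.028), (130, 0.027), (140, 0.025), (1
[... 337 characters left out ...]
.1), (28, 0.1), (36, 0.1), (44, 0.099), (52, 0.099), (60, 0.099), (68, 0.01), (76, 0.109), (84, 0.012), (92, 0.047), (100, 0.001)]
side [(-120, nan), (-110, nan), (-100, nan), (-90, 0.116), (-80, 0.108), (-70, 0.103), (-60, 0.102), (-50, 0.102), (-40, 0.102), (-30, 0.103), (-20, 0.103), (-10, 0.103), (0, 0.103), (10, 0.103), (20, 0.102), (30, 0.102), (40, 0.102), (50, 0.101), (60, 0.016), (70, 0.1), (80, 0.099), (90, 0.103), (100, 0.102), (110, 0.101), (120, 0.038), (130, 0.029), (140, 0.028), (150, 0.027), (160, 0.028), (170, nan), (180, nan), (190, nan), (200, nan), (210, 0.066), (220, 0.01), (230, 0.002), (240, 0.003), (250, 0.002)]
[(-100, 0.004), (-92, 0.015), (-84, 0.04), (-76, 0.122), (-68, 0.102), (-60, 0.102), (-52, 0.102), (-44, 0.103), (-36, 0.102), (-28, 0.102), (-20, 0.102), (-12, 0.102), (-4, 0.102), (4, 0.103), (12, 0.103), (20, 0.103), (28, 0.103), (36, 0.103), (44, 0.103), (52, 0.102), (60, 0.103), (68, 0.103), (76, 0.114), (84, 0.114), (92, 0.113), (100, 0.008)]
  return np.nanmean(a, axis, out=out, keepdims=keepdims)
```

View pics/w1.png

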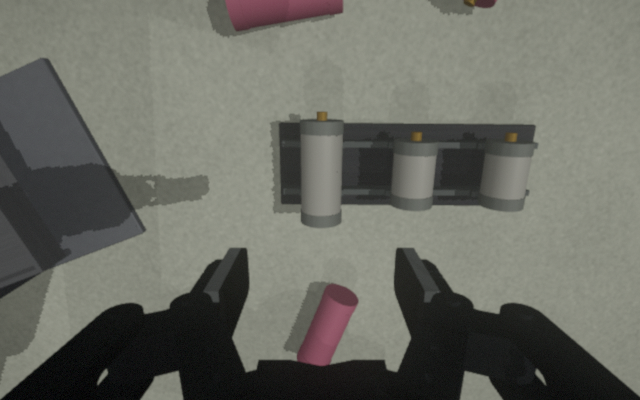

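The wrist view shows the long cartridge at (321,172), aligned with the jaws to within 1 mm. Descend and grip.

```bash
python3 -m handwheel '[[[0.5,-0.1,0,6,0,0,0],[0.5,-0.1,0,12,0,0,0],[0.5,-0.1,0,16,0,0,0],[0.5,-0.1,0,19,0,0,0],[0.5,-0.1,0,20.8,0,0,0],[0.5,-0.1,0,20.8,0,0,0],[-1,-0.1,0,20.8,0,0,0],[-1,-0.1,0,20.8,0,0,0],[-1,-0.1,0,20.8,0,0,0],[-1,-0.1,0,20.8,0,0,0]]]'
python3 -m handwheel '[[[-1,0,0,0,0,0,0],[-1,0,0,0,0,0,0]]]'
```

```text
time_s: 2.65
eef_pos: [0.5372, -0.1845, 0.0251]
eef_rot: [0.001, 0.992, -0.123, 0.002]
wrist_force: [-2.2, -1.6, 7.0]
opening: 0.447
grasp_force: 60.5
time_s: 2.9
eef_pos: [0.5372, -0.1845, 0.0252]
eef_rot: [0.001, 0.992, -0.123, 0.002]
wrist_force: [-1.6, -2.0, 7.1]
opening: 0.448
grasp_force: 60.5
```

```bash
python3 -m handwheel '[[[-1,0,0,-3,0,0,0],[-1,0,0,-7,0,0,0],[-1,0,0,-12,0,0,0],[-1,0,0,-17,0,0,0],[-1,0,0,-21,0,0,0],[-1,0,0,-21,0,0,0]]]'
python3 - <<'E'
from h import *
M=T();y=np.radians(7.4);d=np.array([.596,.149,0])+.048*np.array([-np.sin(y),np.cos(y),0]);d[2]=M[2,3]
print(d,M[:3,:3].T@(d-M[:3,3])*100, 'turn',np.degrees(np.arctan2(M[1,0],M[0,0]))-7.4)
c=shot('wrist');P=cloud(c);cv2.imwrite('pics/w2.png',c['frame'])
E
```

```text
time_s: 3.65
eef_pos: [0.5376, -0.184, 0.2368]
eef_rot: [0.001, 0.992, -0.123, 0.003]
wrist_force: [0.7, 0.4, -4.1]
opening: 0.448
grasp_force: 62.1
[0.58981781 0.19660022 0.23679664] [ -4.18667218 -38.18513176  -0.09503166] turn -21.475544149078473
```

View pics/w2.png

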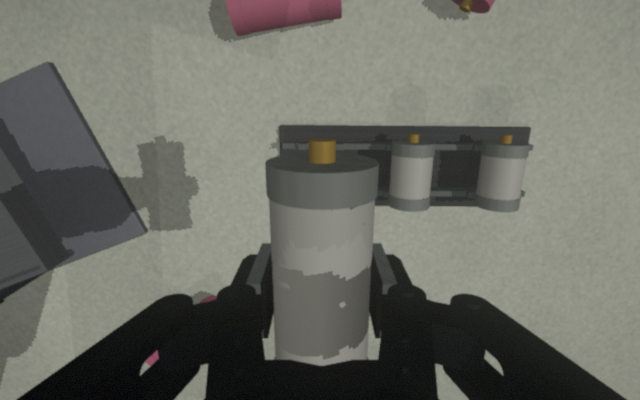

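The long cartridge is held level at (322,260), and both short ones are still in the rack at (411,175) and (501,175). Move over the pan.

```bash
python3 -m handwheel '[[[-1,-4.2,-38.2,0,0,0,-21.5],[-1,-4.2,-38.2,0,0,0,-21.5],[-1,-4.2,-38.2,0,0,0,-21.5],[-1,-4.2,-38.2,0,0,0,-21.5],[-1,-4.2,-38.2,0,0,0,-21.5],[-1,-4.2,-38.2,0,0,0,-21.5],[-1,-4.2,-38.2,0,0,0,-21.5],[-1,-4.2,-38.2,0,0,0,-21.5],[-1,-4.2,-38.2,0,0,0,-21.5],[-1,-4.2,-38.2,0,0,0,-21.5]]]'
python3 - <<'E'
from h import *
print(T().round(3))
c=shot('wrist');P=cloud(c);cv2.imwrite('pics/w3.png',c['frame'])
y=np.radians(7.4);ex=np.array([np.cos(y),np.sin(y)]);ey=np.array([-ex[1],ex[0]]);Q=P[...,:2]-[.596,.149];a=Q@ex;b=Q@ey;z=P[...,2]
w=(z>.113)&(z<.128)&(b<-.05)&(b>-.1)
print('rear wall pts',w.sum())
for lo,hi in((-.1,-.06),(.06,.1)):
    w=(z>.112)&(z<.128)&(b>-.08)&(b<.105)&(a>lo)&(a<hi)
    if w.sum()>50: print('wall',lo,w.sum(),np.percentile(a[w],[5,50,95]),'slope deg',np.degrees(np.polyfit(b[w],a[w],1)[0]))
f=(abs(z-.1)<.006)&(a>.055)&(a<.07);print('floor',f.sum(),np.nanpercentile(b[f],[.5,99.5]) if f.sum() else '')
E
```

```text
time_s: 4.95
eef_pos: [0.5882, 0.1958, 0.233]
eef_rot: [0.0, 0.998, 0.063, -0.0]
wrist_force: [-1.2, 0.0, -3.1]
opening: 0.445
grasp_force: 62.3
[[ 0.992  0.127 -0.001  0.588]
 [ 0.127 -0.992 -0.     0.196]
 [-0.001  0.    -1.     0.233]
 [ 0.     0.     0.     1.   ]]
rear wall pts 2762
wall -0.1 661 [-0.07970215 -0.0762255  -0.07534206] slope deg 0.4148777210807461
wall 0.06 2310 [0.07437933 0.07709782 0.08943106] slope deg -0.35109277626706215
floor 5457 [-0.08426464  0.21307396]
```

View pics/w3.png

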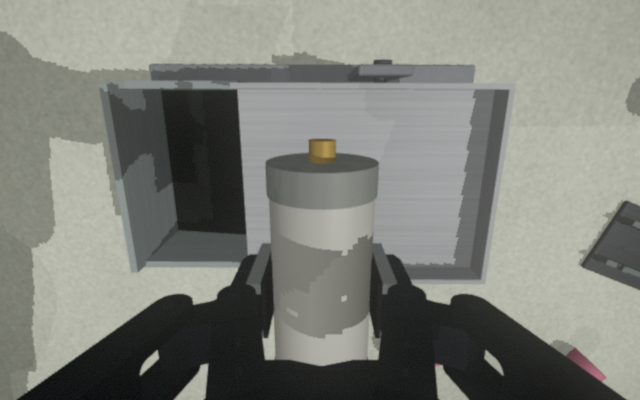

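The view shows the pan centred under the gripper, with its outlet edge at column 242 and the tray to the left. Lower the cartridge.

```bash
python3 -m handwheel '[[[-1,0,0,5,0,0,0],[-1,0,0,9,0,0,0],[-1,0,0,11.5,0,0,0],[-1,0,0,12.5,0,0,0],[-1,0,0,12.7,0,0,0],[-1,0,0,12.7,0,0,0]]]'
```

```text
time_s: 5.75
eef_pos: [0.5892, 0.1973, 0.1077]
eef_rot: [-0.0, 0.998, 0.064, 0.001]
wrist_force: [0.6, -0.6, -3.5]
opening: 0.449
grasp_force: 62.2
```

```bash
python3 -m handwheel '[[[-1,0,0,0.2,0,0,0],[-1,0,0,0.3,0,0,0],[-1,0,0,0.3,0,0,0]]]'
```

```text
time_s: 6.12
eef_pos: [0.5882, 0.1975, 0.1035]
eef_rot: [-0.0, 0.998, 0.065, 0.0]
wrist_force: [-0.1, 0.5, -3.9]
opening: 0.447
grasp_force: 62.2
```

```bash
python3 -m handwheel '[[[0.3,0,0,0,0,0,0],[0.3,0,0,0,0,0,0],[0.3,0,0,0,0,0,0],[0.3,0,0,-1,0,0,0],[0.3,0,0,-3,0,0,0],[0.3,0,0,-6,0,0,0],[0.3,0,0,-11,0,0,0],[0.3,0,0,-16,0,0,0],[0.3,0,0,-16,0,0,0],[0.3,0,0,-16,0,0,0]]]'
python3 - <<'E'
from h import *
c=shot('side');cv2.imwrite('pics/s2.png',cv2.resize(c['frame'][100:330,180:400],None,fx=2,fy=2))
E
```

```text
time_s: 7.38
eef_pos: [0.5881, 0.1972, 0.2641]
eef_rot: [0.0, 0.998, 0.064, 0.0]
wrist_force: [-0.9, 0.2, -0.5]
opening: 0.644
grasp_force: 0.0
```

View pics/s2.png

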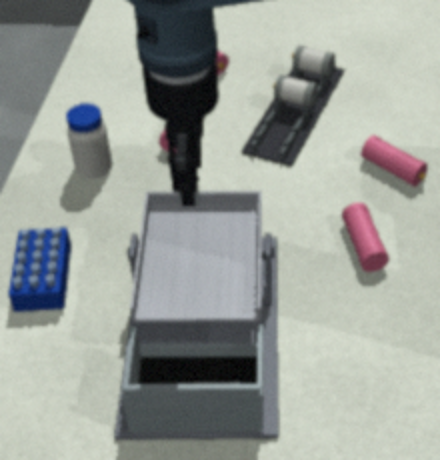

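The pan is level and empty, and the shorts are in place. The tray interior is hidden from the side camera, so I'll wait a moment and check it from the scene and wrist cameras.

```bash
python3 -m handwheel '[[[0.3,0,-6,-2,0,0,0],[0.3,0,-10,-3,0,0,0],[0.3,-4,-10,-3,0,0,0],[0.3,-6,-10,-3,0,0,0],[0.3,-6,-10,-3,0,0,0],[0.3,-6,-10,-3,0,0,0],[0.3,-6,-10,-3,0,0,0],[0.3,-6,-10,-3,0,0,0],[0.3,-6,-10,-3,0,0,0],[0.3,-6,-10,-3,0,0,0]]]'
python3 - <<'E'
from h import *
y=np.radians(7.4);ex=np.array([np.cos(y),np.sin(y)]);ey=np.array([-ex[1],ex[0]]);o=np.array([.596,.149])
for k in range(2):
    c=shot('wrist');P=cloud(c);Q=P[...,:2]-o;a=Q@ex;b=Q@ey;z=P[...,2]
    m=(b>.12)&(b<.2)&(abs(a)<.07)&(z>.045)&(z<.075)
    print('cart',m.sum(),[(np.percentile(v[m],[2,50,98])*1000).round() for v in (a,b,z)] if m.any() else '')
    f=(abs(a)<.06)&(b>0)&(b<.1);print('pan fit',np.polyfit(b[f],z[f],1) if f.sum()>50 else f.sum())
cv2.imwrite('pics/w4.png',c['frame'])
E
```

```text
time_s: 8.68
eef_pos: [0.5159, 0.2888, 0.2932]
eef_rot: [-0.0, 0.998, 0.064, -0.0]
wrist_force: [-1.0, 0.2, -1.2]
opening: 0.649
grasp_force: 0.0
cart 2818 [array([-50.,   1.,  46.]), array([170., 184., 199.]), array([46., 56., 59.])]
pan fit [2.52475753 0.02113679]
cart 2813 [array([-50.,   1.,  46.]), array([170., 184., 199.]), array([46., 56., 59.])]
pan fit [2.51787545 0.0214491 ]
```

View pics/w4.png

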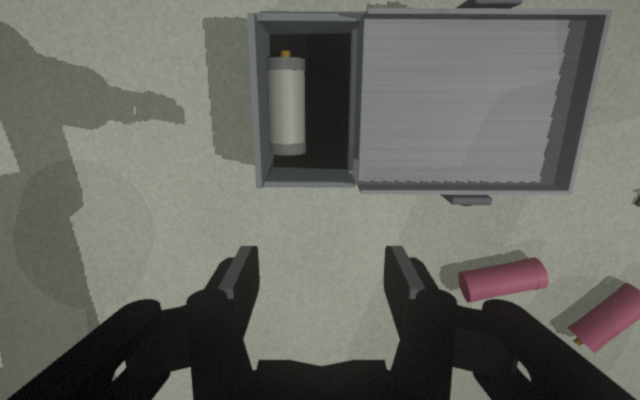

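The cartridge lies at rest in the tray at (287,105), against the far wall. The pan is level and the gripper is clear.

```bash
python3 -c "
from bench import ctrl
print(ctrl.hand_in())"
```

```text
the job is handed in; nothing more can be done
None
```

I handed the job in at about 9 s: the long cartridge rolled off the pan and lies at rest in the catch tray, the pan looks level again, and both short cartridges are still in the rack; the hand-in gave no verdict, and I did not measure the pan's tip as it happened.

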